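# Gauge the bore of the grey perforated stone

### The arm

A 6-joint arm with a two-finger parallel gripper is mounted at the origin on the work surface. World frame = base frame: x ahead of the robot, y to its left, z up, the work surface at z = 0. Lengths are in mm, angles in rad, forces in N, time in s.
With the tool pointing down it reaches from about 400 to 925 mm from the base axis. Payload 12.5 kg.
Tool frame: the origin (TCP) lies on the front face of the gripper's body, between the roots of the fingers; the fingertips stand 78 mm ahead of it and the grasp point (between the pads) lies 59 mm ahead of it (env.nose_length is the distance from the TCP to the fingertips, in mm); z points along the fingers, y is the line along which they close (so a half turn about z gives the same grasp; the last joint's range is limited). The gripper opens to 95 mm and grips with 3 to 60 N. Pads are 20 mm wide; open, the fingers measure 119 mm over their backs; the gripper's body (75 mm by 180 mm) begins 59 mm behind the grasp point.
Start: joints at [-1.348, 0.491, 1.559, -0, 1.092, -0.106], TCP at [201.839, -591.523, 292.261] pointing down, gripper open.
Joint ranges: [-3.1, 3.1], [-0.84, 2.19], [0.05, 2.79], [-1.13, 4.28], [0.06, 2.93], [-2.69, 2.69]. Speed limits (rad/s): [2.22, 2.22, 2.79, 3.14, 3.14, 3.14].

### API

Orientations are given as [roll, pitch, yaw] about the fixed x, y, z axes, in that order (R = Rz(yaw) Ry(pitch) Rx(roll)).
In Python, from cell import env gives the robot as it stands.
- The arm moves only by the tool jog_arm, never from a script. Its argument "motion" is a list of rows, each a list of 7 numbers: the turn, a rotation vector about the tool's x, y, z in degrees, then the shift along the tool's x, y, z in mm, then the finger opening in mm, from 0 to 95.1. In form: [[wx, wy, wz, x, y, z, hand], ...]. A call has 1 to 10 rows; each row shifts and turns the commanded pose from where the row before left it, along the tool's axes as they then stand; what a row does not reach is not made up. A row lasts 1/8 s, in which the tool goes at most 62.5 mm and 10.7 degrees, less where a joint would pass 70% of its speed; a pose out of reach is approached as far as the arm can. A call is refused whole if a number of a shift passes 62.5 or a number of a turn 10.7, either way. A call with a gripper value outside its range is refused whole. The fingers move at their own pace and stop on an object; the grip force is fixed at half the most. Time passes only in rows, so rows that do not move let the fingers close. It gives the time, the measured TCP pose, the force, the opening and the grip force at its end, in the units of the state.
- env.state(): the state, without advancing time (a new reading comes with each control period).
- env.read_camera(name): name is "side" or "top"; returns a dict with "color" (384x512x3 uint8, red, green, blue), "z_map" (384x512 float32, mm along the optical axis (not along the pixel's ray), 0 where there is no reading), "camera_matrix" (3x3 intrinsics, pixels), "k1" (the pictures are not rectified: a ray, as slopes to the right and down, at radius r is drawn at 1 + k1 r^2 times it, then the intrinsics apply), "world_to_cam" (4x4, takes a point from world to camera coordinates). Camera axes: x right, y up, looking along -z (the intrinsics and any distortion apply to the point x, -y, -z); pixel columns grow to the right and rows downward; lengths in mm; the calibration is good to about 2 mm. A picture is of the moment at which its call begins.
- env.job_done(): hands the job in; it is judged then, once.
Trained networks look in the newest picture that a camera, given by its name, has taken for a name from the list of things; names that differ only in an ending like _2 or _b are one class to them, and where a whole thing is asked for, a point or a joint stands for the part that bears it (a point fixed in the world has none). Each returns a list of dicts, best first, with "score" (0 to 1); they miss things now and then, are a little off and sometimes report something else, mostly with a low value. They report only what shows in the picture. A call takes as long as a camera call. They do not tell look-alikes from the thing itself.
- env.recognise(camera, thing): "location" ([column, row] in pixels, amid what is visible of it).
The state is a dict: "t": time; "joints": joint angles; "qvel": joint speeds; "tau": joint torques, N m; "eef_pos": TCP position; "tcp_rot": TCP orientation; "ft_force": force on the tool from outside, world axes, zero at the start; "moment": the same for the moment, N m; "opening": opening from 0.0 (shut) to 1.0 (fully open); "grip_force": force on a finger pad.
Only numpy, scipy, OpenCV 4.12 (cv2) and the standard library are available. Lean on these libraries where they do the work, as an engineer would, in place of code of your own. Each camera call takes 0.05 s, during which the arm holds its last target. There are 200 camera calls.

### The job

Take the telescoping bore gauge by its red handle, put it down into the hole of the grey perforated stone until its round stop plate rests on the stone, and press the handle down gently so that the plungers spring out against the bore, then let the handle up to lock them. Draw the gauge straight out with the reading kept and put it back upright in its wooden stand, plate on the rim, without forcing or dropping it.

Things in the scene. Friction and masses are not known exactly. Their poses are not given: they have to be found in the camera images.
- gauge: Bore gauge, 0.25 kg, upright in its stand. Origin: centre of the underside of its round stop plate (94 mm across, 7 mm thick), z up. Red round handle, 28 mm thick, 24 to 92 mm above origin; grip at 55 to 75 mm. Below: head 22 mm thick, reaching 50 mm below origin; two plungers along the y axis, 30 mm below origin, 26 mm over the tips when drawn in. Lifting by the handle keeps them locked.
- grey_stone: Heavy grey perforated stone, fixed, about 128 mm across. Origin: centre of its underside; flat rim 65 mm above it. The round bore, 48 mm in diameter, goes right through along its upright z axis. Two stones of the same form, pale cream and rust red, with narrower holes, stand nearby; they are not the ones to gauge.
- stand: Fixed wooden cup that holds the gauge. Origin: centre of its underside; its rim is 70 mm above it. Inner diameter 80 mm, outer 92 mm, inside floor 6 mm above the origin. The gauge hangs in it with its plate lying on the rim.
- span (a joint): How far the two plungers have sprung out together, m: 0 drawn in (26 mm over the tips), about 0.022 in the grey stone's bore, 0.030 if freed in the open. Nothing here draws them in again, so there is one try.
- handle_top (a point): Centre of the top of the gauge's sprung red handle, 92 mm above the gauge's origin when let up. The handle can be pushed 11 mm down towards the plate (2 N at first, 6 N at 3 mm, 9 N at the end). Pushed over 3 mm (5 to 9 mm is good, for half a second) it frees the plungers; let up, it locks them. Press it only when the head is in the bore and the plate on the stone.
Mind the look-alikes: they are no part of the job. Leave any green look-alike of the gauge alone. Of the things that look like the stand, the middle-sized one is meant.

How it is judged (in metres and radians):
On the way, in this order (a step that is already met when the one before it is completed fails the run):
1. the gauge's head is in the bore of the grey stone, its plate resting on the rim, and the plungers have sprung out against the bore (horizontal distance between gauge and grey_stone below 0.018 m and z of gauge in the frame of grey_stone between 0.058 and 0.073 m and angle between gauge's own z axis and vertical below 0.2 rad and value of joint span between 0.013 and 0.027 m), for 0.1 s.
2. the gauge is drawn right out above the grey stone with its plungers locked at the bore's width (z of gauge in the frame of grey_stone above 0.12 m and value of joint span between 0.013 and 0.027 m), for 0.1 s.
At the end, for the whole second after the job is handed in: The gauge stands at rest and released in the wooden stand, its plate on the rim (origin within 20 mm of the stand's axis and 62 to 77 mm above the stand's underside), upright within 10 degrees, with its plungers still locked between 13 and 27 mm out, as the grey stone's bore set them (horizontal distance between gauge and stand below 0.02 m and z of gauge in the frame of stand between 0.062 and 0.077 m and angle between gauge's own z axis and vertical below 0.17 rad and linear speed of gauge below 0.02 m/s and value of joint span between 0.013 and 0.027 m); the robot touches nothing.
It fails at once if the gauge is pressed or struck on the grey stone with more than 50 N (contact force between gauge and grey_stone above 50 N).
It fails at once if the gauge is dropped or forced into the stand (more than 50 N) (contact force between gauge and stand above 50 N).
It also fails if it takes over 48 s, if anything falls off the work surface, if the arm or the gripper's body presses on something with over 40 N, if the wrist force passes 120 N, or if a joint passes its speed limit or range.

## Working session

There is one attempt and no reset: what is moved stays moved. The work goes in short steps, Python scripts to look and compute and a tool call to move; the robot and the scene stay as the last step left them, time stands still between calls to the robot, and variables do not carry over. Pictures are saved under pics/ and viewed, at most 10 in all, crops included, and the job is handed in when it is done.

Besides the shell and the picture viewer there is one more tool, called after ">>>" by a JSON object that holds its "op" and its "data". jog_arm: Moves the arm, as the interface text tells. Its arguments: {"type":"object","properties":{"motion":{"type":"array"}},"required":["motion"]}

```bash
mkdir -p pics
cat > h.py <<'E'
import numpy as np, cv2
from cell import env
def cloud(r):
    z=r["z_map"].astype(float); K=np.array(r["camera_matrix"]); k1=r["k1"]
    v,u=np.mgrid[:z.shape[0],:z.shape[1]]
    d=np.stack([u,v],-1).reshape(-1,1,2).astype(float)
    n=cv2.undistortPoints(d,K,np.array([k1,0,0,0.])).reshape(z.shape+(2,))
    P=np.stack([n[...,0]*z,-n[...,1]*z,-z,np.ones_like(z)],-1)
    W=P@np.linalg.inv(np.array(r["world_to_cam"])).T
    W[z==0]=np.nan
    return W[...,:3]
E
python3 - <<'E'
from h import *
for c in ("top","side"):
    r=env.read_camera(c); np.savez(f"{c}0.npz",**{k:np.array(v) for k,v in r.items()})
    cv2.imwrite(f"pics/{c}0.png",cv2.resize(r["color"][...,::-1],(800,600)))
    W=cloud(r)
    for t in ("gauge","grey_stone","stand"):
        for q in env.recognise(c,t):
            u,v=map(int,np.round(q["location"])); print(c,t,round(q["score"],2),u,v,W[v,u].round(0))
print(env.state())
E
```

```text
top gauge 0.9 202 196 [432. 154. 119.]
top gauge 0.81 255 198 [425.   9. 160.]
top gauge 0.65 308 204 [ 415. -145.   98.]
top grey_stone 0.66 252 126 [668.  14.   2.]
top stand 0.97 209 237 [316. 143.  -0.]
top stand 0.61 247 210 [397.  28.  73.]
top stand 0.61 251 125 [668.  18.  13.]
top stand 0.59 152 256 [258. 312.   9.]
side gauge 0.87 281 154 [ 418. -144.   78.]
side gauge 0.62 266 245 [441. 174.  64.]
side gauge 0.6 270 194 [440.  21.  78.]
side grey_stone 0.81 193 205 [632.  61.  65.]
side stand 0.87 347 310 [261. 292.   9.]
side stand 0.85 314 249 [331. 166.  50.]
side stand 0.65 271 210 [436.  59.  59.]
{'t': 0.4, 'joints': array([-1.34761540e+00,  4.91002950e-01,  1.55897089e+00,  1.67767504e-05,
        1.09169556e+00, -1.05577211e-01]), 'qvel': array([ 3.59768383e-04, -1.99246546e-03, -1.81023536e-04,  9.80562788e-05,
       -7.39029499e-04,  4.83955671e-04]), 'tau': array([-1.11220990e-03, -6.11914730e+01, -2.58176225e+01,  6.92514027e-02,
        4.52968245e-02, -2.26191452e-05]), 'eef_pos': array([ 201.82829531, -591.50628153,  292.1725094 ]), 'tcp_rot': array([-3.14151790e+00, -2.28919920e-05,  3.28750405e-01]), 'ft_force': array([ 0.25936678,  0.35088469, -0.00192739]), 'moment': array([ 0.04863657, -0.01981041, -0.008461  ]), 'grip_force': 0.0, 'opening': 0.9988411549807493}
```

View pics/top0.png

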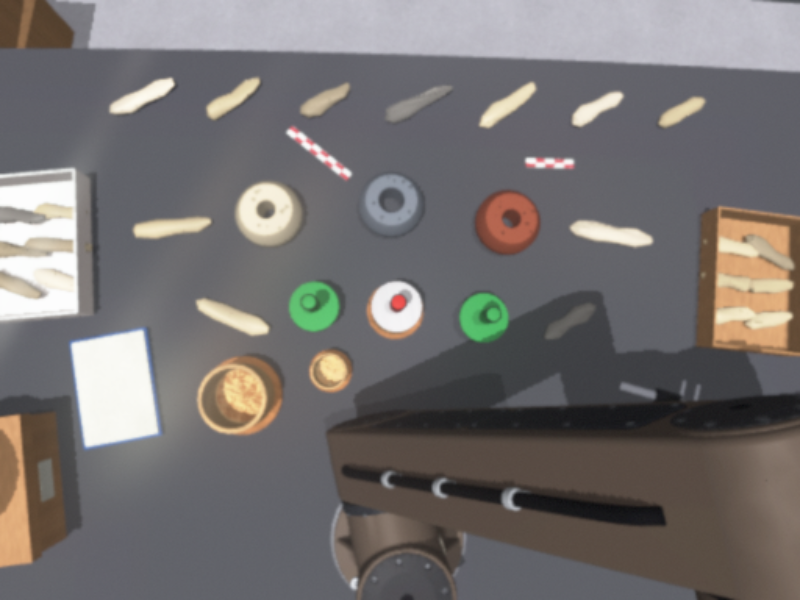

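View pics/side0.png

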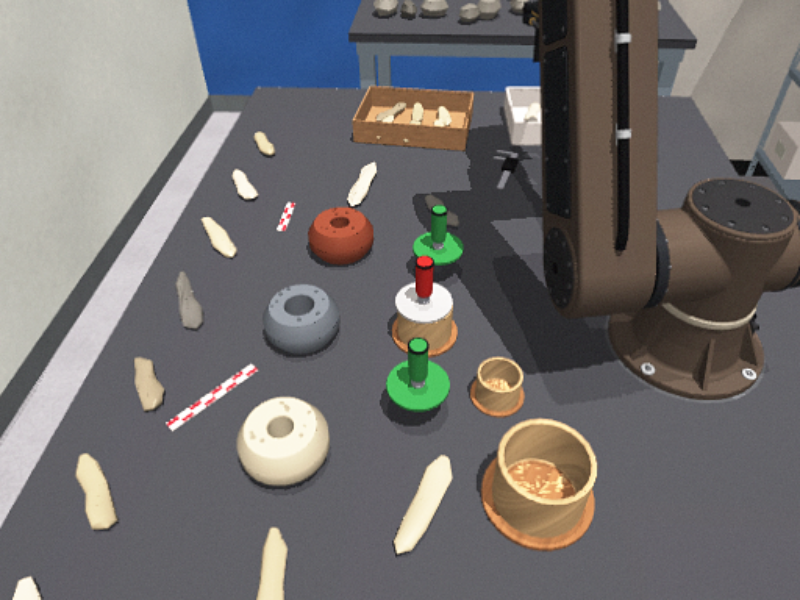

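The top view shows the red-handled gauge on its white plate in the middle-sized stand at about (398,303) of the 800-pixel picture. The grey stone is at (391,204), and the green look-alikes are at (315,305) and (485,315). The side view shows the same: gauge at (425,290), grey stone at (300,318).

Run:
```python
from h import *
def circ(p):
    A=np.c_[2*p,np.ones(len(p))]; s=np.linalg.lstsq(A,(p**2).sum(1),rcond=None)[0]
    return s[:2].round(1), round(float(np.sqrt(s[2]+s[0]**2+s[1]**2)),1)
for c in ("top","side"):
    r=dict(np.load(c+"0.npz")); r["k1"]=float(r["k1"]); W=cloud(r)
    C=r["color"].astype(int); R,G,B=C[...,0],C[...,1],C[...,2]
    near=lambda x,y,d: np.hypot(W[...,0]-x,W[...,1]-y)<d
    red=(R>120)&(G<70)&(B<70)&near(430,10,70)
    wh=(C.min(-1)>150)&near(430,10,80)
    h=W[red]; zt=np.nanpercentile(h[:,2],97); top=h[h[:,2]>zt-6]
    print(c,"handle n",len(h),"top z",zt.round(1),"median top xy",np.median(top,0).round(1), "all med",np.median(h,0).round(1))
    p=W[wh]; print(" plate n",len(p),"med",np.median(p,0).round(1))
    m=wh.astype(np.uint8); hull=cv2.convexHull(np.argwhere(m)[:,::-1].astype(np.int32))[:,0]
    zp=np.median(p[:,2])
    print(" plate hull circle",circ(np.array([W[v,u,:2] for u,v in hull if abs(W[v,u,2]-zp)<8])))
    s=near(668,14,85)&(W[...,2]>8); q=W[s]; 
    print(" stone zmax",np.nanpercentile(q[:,2],[50,90,98]).round(1))
    rim=near(668,14,85)&(W[...,2]>60); pr=W[rim][:,:2]
    from numpy import percentile as pc
    # bore: hole in rim
    mm=rim.astype(np.uint8); cs,hi=cv2.findContours(mm,cv2.RETR_CCOMP,cv2.CHAIN_APPROX_NONE)
    for k,cc in enumerate(cs):
        if len(cc)>12:
            pts=np.array([W[v,u,:2] for u,v in cc[:,0]]); print("  contour",len(cc),"hole" if hi[0][k][3]>=0 else "outer",circ(pts[~np.isnan(pts).any(1)]))
```

```text
top handle n 0 top z nan median top xy [nan nan nan] all med [nan nan nan]
 plate n 752 med [434.7  12.   76.9]
  return np.nanmean(a, axis, out=out, keepdims=keepdims)
  return _methods._mean(a, axis=axis, dtype=dtype,
  ret = um.true_divide(
Traceback (most recent call last):
numpy.exceptions.AxisError: axis 1 is out of bounds for array of dimension 1
```

```bash
cat >> h.py <<'E'
def onplane(r,px,zw):
    n=cv2.undistortPoints(np.array(px,float).reshape(-1,1,2),np.array(r["camera_matrix"]),np.array([float(r["k1"]),0,0,0]))[:,0]
    T=np.linalg.inv(np.array(r["world_to_cam"])); d=np.c_[n[:,0],-n[:,1],-np.ones(len(n))]@T[:3,:3].T
    o=T[:3,3]; return (o+d*((zw-o[2])/d[:,2])[:,None])[:,:2]
def circ(p):
    for _ in range(4):
        s=np.linalg.lstsq(np.c_[2*p,np.ones(len(p))],(p**2).sum(1),rcond=None)[0]
        R=np.sqrt(s[2]+s[0]**2+s[1]**2); e=abs(np.hypot(*(p-s[:2]).T)-R); p=p[e<=max(2.5*np.median(e),1)]
    return s[:2].round(1),round(float(R),1),len(p)
E
python3 - <<'E'
from h import *
for c in ("top","side"):
    r=dict(np.load(c+"0.npz")); W=cloud(r); C=r["color"].astype(int); R,G,B=C[...,0],C[...,1],C[...,2]
    near=lambda x,y,d: np.hypot(W[...,0]-x,W[...,1]-y)<d
    wh=(C.min(-1)>130)&near(432,11,90)
    hull=cv2.convexHull(np.argwhere(wh)[:,::-1].astype(np.int32))[:,0]
    print(c,"plate",len(hull),circ(onplane(r,hull,77)),np.median(W[wh],0).round(1))
    red=(R>110)&(R>2*G)&(R>2*B); vv,uu=np.nonzero(red); k=(abs(uu-(255 if c=="top" else 272))<18)&(abs(vv-(194 if c=="top" else 176))<25)
    vv,uu=vv[k],uu[k]; h=W[vv,uu]; print(" handle",len(uu),uu.min(),uu.max(),vv.min(),vv.max(),np.nanpercentile(h[:,2],[5,50,95]).round(0),"rayxy z162",onplane(r,[[uu.mean(),vv.mean()]],162),np.nanmedian(h,0))
    u0,v0=(250,130) if c=="top" else (192,203)
    np.set_printoptions(linewidth=250)
    print(W[v0-24:v0+25:4,u0-26:u0+27:4,2].round(0))
    print(C[v0-24:v0+25:4,u0-26:u0+27:4].mean(-1).round(0))
E
python3 - <<'E'
import cv2,numpy as np
a=np.load('top0.npz')['color'][95:215,200:305,::-1]; b=np.load('side0.npz')['color'][150:270,150:310,::-1]
cv2.imwrite('pics/crop.png',cv2.resize(np.hstack([a,b]),None,fx=3,fy=3,interpolation=cv2.INTER_CUBIC))
E
```

```text
top plate 24 (array([437.9,  10.4]), 48.5, 24) [434.9  11.9  76.8]
 handle 63 251 259 189 197 [159. 162. 164.] rayxy z162 [[437.68846423  10.88552973]] [437.88686406  11.99556239 161.55017322]
[[ 1. -1. -2.  3.  3.  2. -0.  1.  2. -0. -1.  3. -0. -2.]
 [-0.  1.  2.  1.  2. 41. 52. 52. -1. -3. -3.  3. -0.  2.]
 [ 2.  0. -1.  3. 61. 65. 61. 63. 65. 61. -2. -5. -2.  0.]
 [-0. -1.  2. 62. 63. 68. 63. 66. 66. 68. 61.  1. -3. -1.]
 [-0. -1. 48. 66. 63. 67. 39. 41. 65. 62. 62. 49. -1.  3.]
 [-4.  1. 58. 62. 66. 21. -1.  2. 30. 66. 66. 52.  1.  1.]
 [-1.  3. 58. 66. 66.  3. -1.  1.  2. 66. 68. 59.  2.  1.]
 [ 1.  3. 53. 63. 67. 67.  1.  5. 63. 64. 66. 54.  0. -5.]
 [-1.  2. 50. 64. 60. 64. 68. 66. 68. 62. 62. 42.  3. -1.]
 [-0.  1.  2. 50. 56. 66. 65. 63. 68. 58. 48.  1.  1. -1.]
 [ 0.  1. -1. 21. 47. 51. 56. 53. 54. 50.  2. -1.  4.  2.]
 [ 3. -1. -3.  1. -2. 26. 36. 37. 24.  1. -2. -3. -3.  1.]
 [-1.  1.  5. -0.  5.  0. -2. -1. -3.  1.  1.  2.  2.  0.]]
[[106. 104. 104. 104. 102. 102. 102. 101. 102. 101. 101. 102. 102. 101.]
 [192. 105. 104. 104. 103.  98.  95.  94.  95. 101. 103. 101. 102.
[... 2023 characters left out ...]
.  94.  88.  72. 165. 121. 121. 102.  99.]
 [101.  99. 138. 165.  78.  91.  92.  87.  80. 169. 166. 147. 102. 102.]
 [ 96.  90. 169. 165. 153.  86.  92.  89. 128. 160. 164. 125. 112. 102.]
 [104.  96. 139. 167. 167. 169. 144. 166. 168. 167. 134. 130. 110. 100.]
 [ 98.  90. 112. 121. 163. 170. 166. 166. 155. 139. 131. 122. 106. 101.]
 [ 98.  92. 104. 115. 128. 134. 138. 136. 134. 132. 125. 119.  78. 102.]
 [100.  52.  97. 111. 117. 123. 122. 126. 125. 122. 113.  84.  41.  99.]
 [101.  63.  66.  86.  98. 113. 112. 111. 101.  93.  79.  40.  85. 100.]
 [103.  99.  55.  41.  73.  80.  80.  79.  71.  65.  41.  88.  99.  98.]
 [ 99.  99. 102.  86.  54.  47.  40.  43.  52.  87.  88. 101. 102. 101.]]
```

View pics/crop.png

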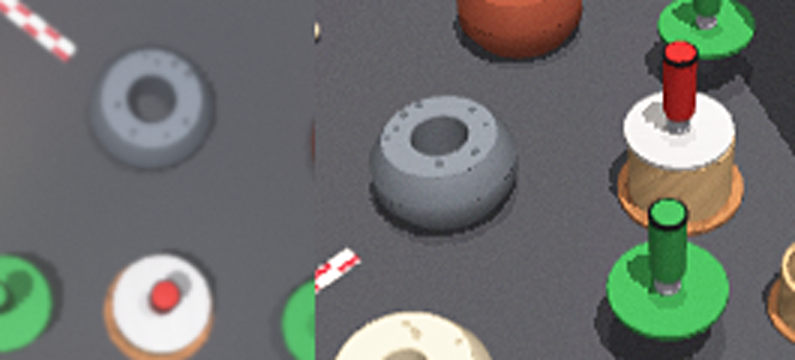

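The crop shows the bore centred near (152,100) in the left (top) part and the red handle upright on the white plate at (165,297), with the plate lying on the stand. I'll fit the bore next.

Run:
```python
from h import *
for c,(u0,v0) in (("top",(250,129)),("side",(192,195))):
    r=dict(np.load(c+"0.npz")); g=cv2.medianBlur(cv2.cvtColor(r["color"],cv2.COLOR_RGB2GRAY),3)
    b=(g<130).astype(np.uint8); w=26; 
    n,l=cv2.connectedComponents(b[v0-w:v0+w,u0-w:u0+w],connectivity=4); m=(l==l[w,w]).astype(np.uint8)
    cc=max(cv2.findContours(m,cv2.RETR_EXTERNAL,cv2.CHAIN_APPROX_NONE)[0],key=len)[:,0]
    hull=cv2.convexHull(cc)[:,0]
    print(c,len(cc),circ(onplane(r,hull+[u0-w,v0-w],65.)), hull.min(0)+[u0-w,v0-w],hull.max(0)+[u0-w,v0-w])
    # outer silhouette: widest level z~33
    W=cloud(r); s=(np.hypot(W[...,0]-655,W[...,1]-20)<110)&(W[...,2]>60); p=W[s]; print(" rim bbox",p.min(0).round(),p.max(0).round())
```

```text
top 46 (array([644.8,  22. ]), 25.1, 16) [242 120] [258 135]
 rim bbox [592. -30.  60.] [698.  73.  71.]
side 46 (array([644.8,  24.2]), 24.8, 13) [182 189] [200 201]
 rim bbox [593. -27.  60.] [696.  78.  69.]
```

>>> {"op": "jog_arm", "data": {"motion": [[0, 0, 0, 39, -28, 0, 95], [0, 0, 0, 39, -28, 0, 95], [0, 0, 0, 39, -28, 0, 95], [0, 0, 0, 39, -28, 0, 95], [0, 0, 0, 39, -28, 0, 95], [0, 0, 0, 39, -28, 0, 95], [0, 0, 0, 39, -28, 0, 95], [0, 0, 0, 39, -28, 0, 95], [0, 0, 0, 39, -28, 0, 95], [0, 0, 0, 39, -28, 0, 95]]}}

```text
t: 1.65
eef_pos: [481.3, -199.2, 292.4]
tcp_rot: [3.141, -0.0, 0.329]
ft_force: [0.7, 0.1, -0.3]
opening: 0.995
grip_force: 0.0
```

>>> {"op": "jog_arm", "data": {"motion": [[0, 0, 0, 4.5, -35.7, 0, 95], [0, 0, 0, 4.5, -35.7, 0, 95], [0, 0, 0, 4.5, -35.7, 0, 95], [0, 0, 0, 4.5, -35.7, 0, 95], [0, 0, 0, 4.5, -35.7, 0, 95], [0, 0, 0, 4.5, -35.7, 0, 95], [0, 0, 0, 0, 0, 0, 95], [0, 0, 0, 0, 0, 0, 95]]}}

```text
t: 2.65
eef_pos: [437.1, 10.6, 292.4]
tcp_rot: [3.141, -0.0, 0.329]
ft_force: [0.0, 0.5, 0.6]
opening: 0.997
grip_force: 0.0
```

>>> {"op": "jog_arm", "data": {"motion": [[0, 0, 0, 1.6, -1.6, 25, 95], [0, 0, 0, 0, 0, 25, 95], [0, 0, 0, 0, 0, 25, 95], [0, 0, 0, 0, 0, 23, 60], [0, 0, 0, 0, 0, 0, 35], [0, 0, 0, 0, 0, 0, 35], [0, 0, 0, 0, 0, 0, 35]]}}

```text
t: 3.52
eef_pos: [438.3, 12.6, 195.0]
tcp_rot: [3.141, -0.001, 0.329]
ft_force: [0.6, 1.0, -0.1]
opening: 0.634
grip_force: 0.0
```

Run:
```python
from h import *
r=env.read_camera("side"); cv2.imwrite("pics/s1.png",cv2.resize(r["color"][120:250,190:350,::-1],None,fx=4,fy=4))
s=env.state(); print(s["eef_pos"],s["ft_force"],s["opening"])
```

```text
[438.18917471  12.73279541 194.96877663] [0.28215321 0.72266884 0.22549495] 0.5943829985659214
```

View pics/s1.png

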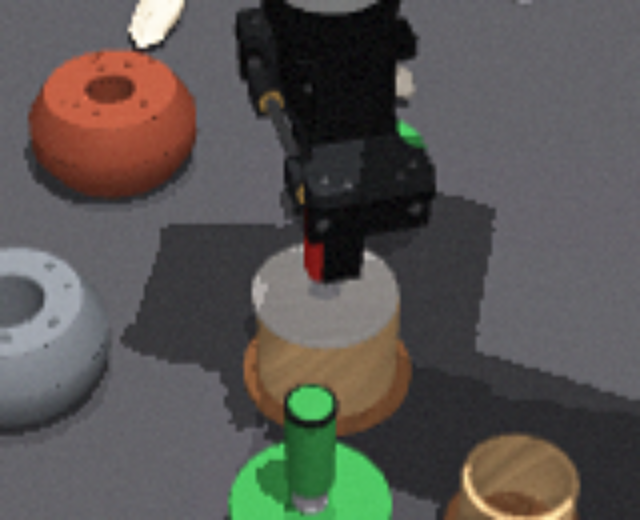

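The fingers straddle the red handle at (315,258) above the plate, with clearance all round. Closing now.

>>> {"op": "jog_arm", "data": {"motion": [[0, 0, 0, 0, 0, 0, 20], [0, 0, 0, 0, 0, 0, 20], [0, 0, 0, 0, 0, 0, 20], [0, 0, 0, 0, 0, 0, 20], [0, 0, 0, 0, 0, 0, 20], [0, 0, 0, 0, 0, 0, 20], [0, 0, 0, 0, 0, 0, 20]]}}

```text
t: 4.45
eef_pos: [438.0, 12.8, 194.2]
tcp_rot: [3.141, -0.0, 0.329]
ft_force: [1.8, -1.1, 2.5]
opening: 0.291
grip_force: 30.0
```

>>> {"op": "jog_arm", "data": {"motion": [[0, 0, 0, 0, 0, -5, 20], [0, 0, 0, 0, 0, -15, 20], [0, 0, 0, 0, 0, -25, 20], [0, 0, 0, 0, 0, -25, 20], [0, 0, 0, 0, 0, -25, 20], [0, 0, 0, 0, 0, -15, 20], [0, 0, 0, 0, 0, 0, 20], [0, 0, 0, 0, 0, 0, 20]]}}

```text
t: 5.45
eef_pos: [437.5, 13.0, 303.6]
tcp_rot: [-3.141, 0.001, 0.329]
ft_force: [-0.4, -0.3, -2.5]
opening: 0.288
grip_force: 30.0
```

Run:
```python
from h import *
r=env.read_camera("side"); cv2.imwrite("pics/s2.png",cv2.resize(r["color"][90:250,190:350,::-1],None,fx=3.7,fy=3.7))
np.savez("side2.npz",**{k:np.array(v) for k,v in r.items()})
s=env.state(); print(s["eef_pos"],s["ft_force"],s["opening"])
```

```text
[437.548098    12.95335574 303.44406386] [-0.31384406 -0.17629014 -1.93470478] 0.2846862876968735
```

View pics/s2.png

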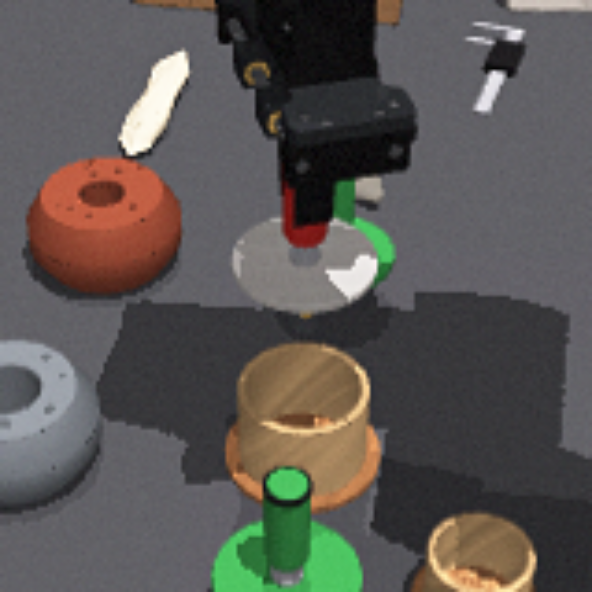

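The gauge hangs upright in the grip with its plate at (305,265), and the empty stand shows below at (303,400). I'll measure the stand rim and the held gauge.

Run:
```python
from h import *
r=dict(np.load("side2.npz")); W=cloud(r); d=np.hypot(W[...,0]-437,W[...,1]-13)
m=(d<65)&(abs(W[...,2]-70)<4); p=W[m]; print("rim",len(p),circ(p[:,:2]),p.min(0),p.max(0))
m=(d<80)&(W[...,2]>170)&(W[...,2]<192)
p=W[m]; print("plate",len(p),np.median(p,0)); hull=cv2.convexHull(np.argwhere(m)[:,::-1].astype(np.int32))[:,0]
print(circ(onplane(r,hull,186.3)))
A=np.c_[p[:,:2]-p[:,:2].mean(0),np.ones(len(p))]; print("slopes",np.linalg.lstsq(A,p[:,2],rcond=None)[0])
v,u=np.nonzero((d<65)&(W[...,2]>55)&(W[...,2]<76)); h=cv2.convexHull(np.c_[u,v].astype(np.int32))[:,0]; print("stand outer (ray z70, far side)",circ(onplane(r,h,70.)))
```

```text
rim 211 (array([436.7,  14.4]), 43.0, 190) [391.87717603 -31.68206667  66.06113014] [482.24602469  59.3863951   72.44132488]
plate 737 [436.00653314  25.4725097  185.70758085]
(array([436.9,  19.3]), 48.3, 21)
slopes [ 9.81995567e-04 -1.96179145e-02  1.85596761e+02]
stand outer (ray z70, far side) (array([436.6,  20.2]), 49.4, 19)
```

>>> {"op": "jog_arm", "data": {"motion": [[0, 0, 0, 14, 4, 0, 20], [0, 0, 0, 28, 8, 0, 20], [0, 0, 0, 35, 10, 0, 20], [0, 0, 0, 35, 10, 0, 20], [0, 0, 0, 35, 10, 0, 20], [0, 0, 0, 30, 9, 0, 20], [0, 0, 0, 15, 4.5, 0, 20], [0, 0, 0, 7.6, 2, 0, 20], [0, 0, 0, 0, 0, 0, 20], [0, 0, 0, 0, 0, 0, 20]]}}

```text
t: 6.75
eef_pos: [645.0, 22.9, 304.1]
tcp_rot: [-3.142, 0.0, 0.329]
ft_force: [-0.7, 0.6, -1.7]
opening: 0.29
grip_force: 30.0
```

Run:
```python
from h import *
r=env.read_camera("side"); cv2.imwrite("pics/s3.png",cv2.resize(r["color"][80:250,110:290,::-1],None,fx=3.4,fy=3.4))
s=env.state(); print(s["eef_pos"],s["tcp_rot"],s["ft_force"])
W=cloud(r); d=np.hypot(W[...,0]-645,W[...,1]-23)
m=(d<80)&(W[...,2]>170)&(W[...,2]<192); hull=cv2.convexHull(np.argwhere(m)[:,::-1].astype(np.int32))[:,0]
p=W[m]; print(circ(onplane(r,hull,s["eef_pos"][2]-117.2)),p.min(0),p.max(0),np.median(p,0))
```

```text
[644.99252502  22.95990274 304.34067391] [3.14153901e+00 9.56765838e-05 3.28821040e-01] [-0.37447734  1.0093541  -2.14155353]
(array([643.2,  29.6]), 48.3, 22) [597.58950113 -22.62887102 179.0583217 ] [690.95604877  72.6537847  191.96217326] [638.95916775  35.13927251 186.13741466]
```

View pics/s3.png

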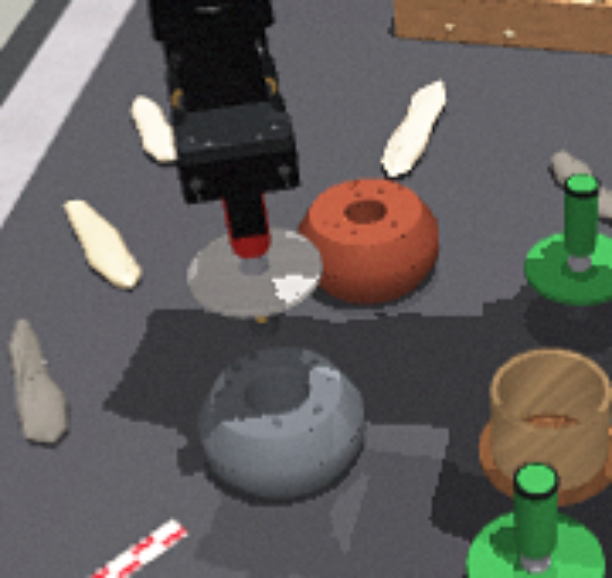

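The gauge hangs over the grey stone, plate at (255,272) and bore at (278,390) below it, and the plate centre agrees with the bore to about 2 mm. Lowering.

>>> {"op": "jog_arm", "data": {"motion": [[0, 0, 0, 0, 0, 12, 20], [0, 0, 0, 0, 0, 18, 20], [0, 0, 0, 0, 0, 15, 20], [0, 0, 0, 0, 0, 10, 20], [0, 0, 0, 0, 0, 7, 20], [0, 0, 0, 0, 0, 7, 20], [0, 0, 0, 0, 0, 7, 20], [0, 0, 0, 0, 0, 7, 20], [0, 0, 0, 0, 0, 7, 20], [0, 0, 0, 0, 0, 0, 20]]}}

```text
t: 8.05
eef_pos: [645.2, 22.9, 213.6]
tcp_rot: [-3.141, 0.001, 0.329]
ft_force: [-0.2, -0.2, -2.7]
opening: 0.287
grip_force: 30.0
```

>>> {"op": "jog_arm", "data": {"motion": [[0, 0, 0, 0, 0, 5, 20], [0, 0, 0, 0, 0, 5, 20], [0, 0, 0, 0, 0, 4, 20], [0, 0, 0, 0, 0, 3, 20], [0, 0, 0, 0, 0, 2, 20], [0, 0, 0, 0, 0, 2, 20], [0, 0, 0, 0, 0, 1, 20], [0, 0, 0, 0, 0, 0, 20], [0, 0, 0, 0, 0, 0, 20]]}}

```text
t: 9.18
eef_pos: [645.4, 22.9, 192.3]
tcp_rot: [3.141, -0.0, 0.329]
ft_force: [0.1, 0.0, -1.8]
opening: 0.286
grip_force: 30.0
```

>>> {"op": "jog_arm", "data": {"motion": [[0, 0, 0, 0, 0, 1, 20], [0, 0, 0, 0, 0, 1, 20], [0, 0, 0, 0, 0, 1, 20], [0, 0, 0, 0, 0, 1, 20], [0, 0, 0, 0, 0, 0, 20], [0, 0, 0, 0, 0, 0, 20]]}}

```text
t: 9.93
eef_pos: [645.4, 22.9, 188.5]
tcp_rot: [3.141, -0.0, 0.329]
ft_force: [-2.5, 0.8, 0.9]
opening: 0.287
grip_force: 30.0
```

Contact at about 189 mm, as expected. Pressing.

>>> {"op": "jog_arm", "data": {"motion": [[0, 0, 0, 0, 0, 2, 20], [0, 0, 0, 0, 0, 2, 20], [0, 0, 0, 0, 0, 1.5, 20], [0, 0, 0, 0, 0, 1, 20], [0, 0, 0, 0, 0, 0, 20], [0, 0, 0, 0, 0, 0, 20], [0, 0, 0, 0, 0, 0, 20]]}}

```text
t: 10.8
eef_pos: [645.5, 22.9, 182.0]
tcp_rot: [3.141, -0.0, 0.329]
ft_force: [-2.3, 0.1, 5.9]
opening: 0.293
grip_force: 30.0
```

>>> {"op": "jog_arm", "data": {"motion": [[0, 0, 0, 0, 0, 0, 20], [0, 0, 0, 0, 0, 0, 20], [0, 0, 0, 0, 0, 0, 20], [0, 0, 0, 0, 0, -2, 20], [0, 0, 0, 0, 0, -2, 20], [0, 0, 0, 0, 0, -2, 20], [0, 0, 0, 0, 0, -0.8, 20], [0, 0, 0, 0, 0, 0, 20], [0, 0, 0, 0, 0, 0, 20]]}}

```text
t: 11.92
eef_pos: [645.4, 22.9, 188.4]
tcp_rot: [3.142, 0.0, 0.329]
ft_force: [-1.0, 0.1, 2.6]
opening: 0.287
grip_force: 30.0
```

>>> {"op": "jog_arm", "data": {"motion": [[0, 0, 0, 0, 0, -1, 20], [0, 0, 0, 0, 0, -2, 20], [0, 0, 0, 0, 0, -3, 20], [0, 0, 0, 0, 0, -4, 20], [0, 0, 0, 0, 0, -5, 20], [0, 0, 0, 0, 0, -5, 20], [0, 0, 0, 0, 0, 0, 20]]}}

```text
t: 12.8
eef_pos: [645.5, 23.0, 209.1]
tcp_rot: [3.141, -0.001, 0.329]
ft_force: [-0.6, 0.8, -2.2]
opening: 0.288
grip_force: 30.0
```

Free lift with no drag. Raising it out.

>>> {"op": "jog_arm", "data": {"motion": [[0, 0, 0, 0, 0, -6, 20], [0, 0, 0, 0, 0, -8, 20], [0, 0, 0, 0, 0, -10, 20], [0, 0, 0, 0, 0, -12, 20], [0, 0, 0, 0, 0, -15, 20], [0, 0, 0, 0, 0, -18, 20], [0, 0, 0, 0, 0, -16, 20], [0, 0, 0, 0, 0, -10, 20], [0, 0, 0, 0, 0, 0, 20], [0, 0, 0, 0, 0, 0, 20]]}}

```text
t: 14.05
eef_pos: [645.2, 22.9, 302.9]
tcp_rot: [-3.141, 0.001, 0.329]
ft_force: [-0.3, 0.7, -3.7]
opening: 0.289
grip_force: 30.0
```

Run:
```python
from h import *
r=env.read_camera("side"); cv2.imwrite("pics/s4.png",cv2.resize(r["color"][110:210,140:250,::-1],None,fx=5,fy=5,interpolation=cv2.INTER_CUBIC))
s=env.state(); print(s["eef_pos"],s["tcp_rot"],s["ft_force"])
```

```text
[645.2122436   22.94105313 302.7839752 ] [-3.14121271e+00  1.17054769e-03  3.28876687e-01] [-0.36850251 -0.50923793 -4.14703465]
```

View pics/s4.png

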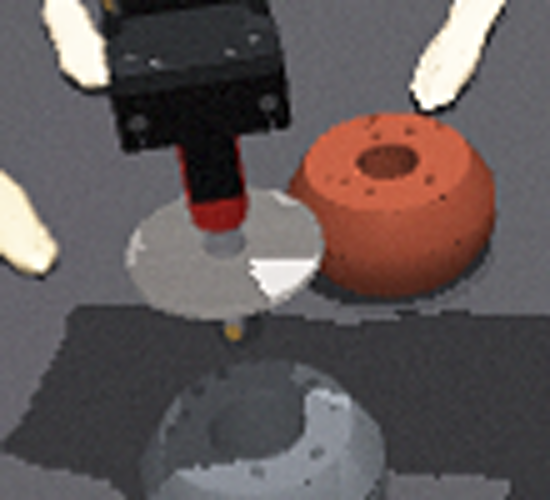

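The gauge is clear of the stone and upright, plate at (225,252), with the brass plunger tip standing out at (233,330), more than before. Back to the stand.

>>> {"op": "jog_arm", "data": {"motion": [[0, 0, 0, -14, -4, 0, 20], [0, 0, 0, -28, -8, 0, 20], [0, 0, 0, -35, -10, 0, 20], [0, 0, 0, -35, -10, 0, 20], [0, 0, 0, -35, -10, 0, 20], [0, 0, 0, -30, -9, 0, 20], [0, 0, 0, -15, -4.8, 0, 20], [0, 0, 0, -8, -3, 0, 20], [0, 0, 0, 0, 0, 0, 20], [0, 0, 0, 0, 0, 0, 20]]}}

```text
t: 15.35
eef_pos: [437.9, 13.9, 303.5]
tcp_rot: [3.141, -0.0, 0.329]
ft_force: [-0.7, -0.3, -2.9]
opening: 0.286
grip_force: 30.0
```

>>> {"op": "jog_arm", "data": {"motion": [[0, 0, 0, 0, 0, 12, 20], [0, 0, 0, 0, 0, 18, 20], [0, 0, 0, 0, 0, 15, 20], [0, 0, 0, 0, 0, 10, 20], [0, 0, 0, 0, 0, 7, 20], [0, 0, 0, 0, 0, 7, 20], [0, 0, 0, 0, 0, 7, 20], [0, 0, 0, 0, 0, 7, 20], [0, 0, 0, 0, 0, 5, 20], [0, 0, 0, 0, 0, 0, 20]]}}

```text
t: 16.6
eef_pos: [437.1, 14.0, 215.2]
tcp_rot: [-3.141, 0.001, 0.329]
ft_force: [-0.4, -0.2, -2.0]
opening: 0.29
grip_force: 30.0
```

>>> {"op": "jog_arm", "data": {"motion": [[0, 0, 0, 0, 0, 5, 20], [0, 0, 0, 0, 0, 5, 20], [0, 0, 0, 0, 0, 4, 20], [0, 0, 0, 0, 0, 2, 20], [0, 0, 0, 0, 0, 1, 20], [0, 0, 0, 0, 0, 1, 20], [0, 0, 0, 0, 0, 1, 20], [0, 0, 0, 0, 0, 0, 20], [0, 0, 0, 0, 0, 0, 20]]}}

```text
t: 17.73
eef_pos: [437.2, 14.0, 196.6]
tcp_rot: [3.141, -0.0, 0.329]
ft_force: [-0.1, -0.2, -2.9]
opening: 0.291
grip_force: 30.0
```

>>> {"op": "jog_arm", "data": {"motion": [[0, 0, 0, 0, 0, 1, 20], [0, 0, 0, 0, 0, 0.7, 20], [0, 0, 0, 0, 0, 0.5, 20], [0, 0, 0, 0, 0, 0, 20], [0, 0, 0, 0, 0, 0, 20]]}}

```text
t: 18.35
eef_pos: [437.1, 14.0, 194.4]
tcp_rot: [3.141, -0.0, 0.329]
ft_force: [-0.7, -0.5, 1.3]
opening: 0.286
grip_force: 30.0
```

On the rim. Releasing.

>>> {"op": "jog_arm", "data": {"motion": [[0, 0, 0, 0, 0, 0, 34], [0, 0, 0, 0, 0, 0, 45], [0, 0, 0, 0, 0, 0, 60], [0, 0, 0, 0, 0, 0, 70], [0, 0, 0, 0, 0, 0, 70], [0, 0, 0, 0, 0, 0, 70]]}}

```text
t: 19.1
eef_pos: [437.1, 14.0, 194.3]
tcp_rot: [3.142, 0.0, 0.329]
ft_force: [0.0, 0.9, -0.5]
opening: 0.73
grip_force: 0.0
```

>>> {"op": "jog_arm", "data": {"motion": [[0, 0, 0, 0, 0, -8, 70], [0, 0, 0, 0, 0, -15, 70], [0, 0, 0, 0, 0, -25, 70], [0, 0, 0, 0, 0, -30, 70], [0, 0, 0, 0, 0, -30, 70], [0, 0, 0, 0, 0, -30, 70], [0, 0, 0, 0, 0, 0, 70], [0, 0, 0, 0, 0, 0, 70]]}}

```text
t: 20.1
eef_pos: [436.8, 14.0, 332.0]
tcp_rot: [-3.141, 0.0, 0.329]
ft_force: [0.4, -0.6, -0.9]
opening: 0.742
grip_force: 0.0
```

Run:
```python
from h import *
r=env.read_camera("side"); cv2.imwrite("pics/s5.png",cv2.resize(r["color"][90:250,190:350,::-1],None,fx=3.7,fy=3.7))
s=env.state(); print(s["t"],s["eef_pos"],s["ft_force"],s["opening"])
```

```text
20.15 [436.77299033  14.01904404 331.67624922] [ 0.51615667  0.67188272 -0.21380969] 0.7328481337645203
```

View pics/s5.png

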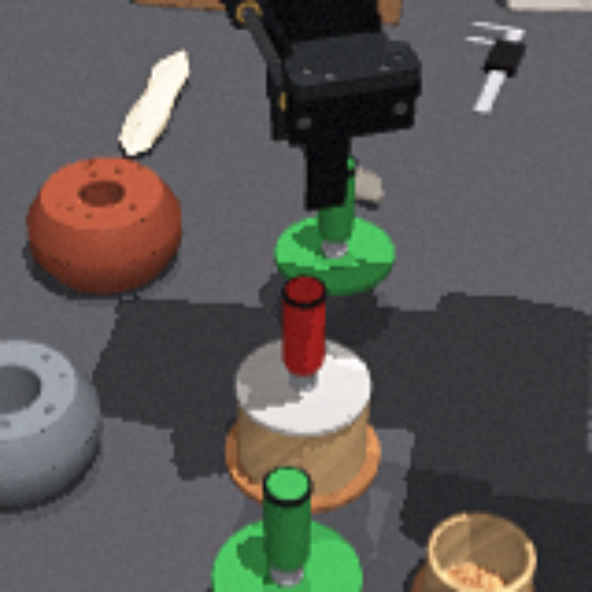

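The gauge stands upright and centred in the stand, plate on the rim at (303,388), and the gripper is clear above it.

```bash
python3 -c "
from cell import env
print(env.job_done())"
```

```text
the job is handed in; nothing more can be done
None
```

I gauged the grey stone's bore and put the gauge back upright in its wooden stand with the gripper clear, then handed the job in at about 20 s of the 48 s allowed; no verdict came back, and that the plungers stayed locked at the bore's width rests only on the picture taken after drawing the gauge out.

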